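# Zero the coffee-corner scale

## Task

Set the kitchen scale to zero: turn the knob on the scale's top until the needle in its dial points at the black zero wedge, then let go. Leave the wind-up kitchen timer beside it, which has a similar knob, where it stands.

Things in the scene. Friction and masses are not known exactly. Their poses are not given: they have to be found in the camera images.
- zero_knob_grip (a point): Knob on top of the fixed white scale (260 x 310 mm, 60 high): grey bar 46 long, 15 wide, on a 48 mm skirt, vertical axis. Point: on the axis in the bar, 91 mm above the counter, 11 below the bar's top, 21 above the skirt. x along the bar, y across (grip), z up; turns with it. Stiff (0.05 N m), stays where left, stops lie 0.7 rad or more past zero. Steel bowl: rim 110 mm high, over 95 mm away.
- needle_tip (a point): Tip of the black needle in the scale's white dial (126 mm wide, beyond the knob), under a clear cover 72 mm above the counter. 46 mm from the pivot, at height 66; x from pivot to tip, z up. Geared to the knob one to one, same sense: knob anticlockwise (from above) turns it anticlockwise by the same angle. Starts 0.5 to 1.15 rad clockwise of the wedge.
- zero_mark (a point): Inner point of the black wedge printed at the edge of the scale's white dial: zero (the other marks are grey strokes). Fixed on the scale, 46 mm from the needle's pivot and as high as the needle's tip, so the tip lies on it when the needle is right. x axis from the pivot to the mark, z up.
- timer: Loose wind-up kitchen timer on the counter beside the scale: a white puck 72 mm across with a grey bar knob on top, 54 mm high in all, 0.25 kg. Origin at the centre of its underside. Not to be used or moved.

How it is judged:
By the outcome, as a careful person would: the job done as asked, in the order asked, and still so for the second after the job is handed in, with the robot touching nothing.
It also fails if it takes over 32 s, if anything falls off the work surface, if the arm or the gripper's body presses on something with over 40 N, if the wrist force passes 120 N, or if a joint passes its speed limit or range.

## Robot

A 6-joint arm with a two-finger parallel gripper is mounted at the origin on the work surface. World frame = base frame: x ahead of the robot, y to its left, z up, the work surface at z = 0. Lengths are in m, angles in rad, forces in N, time in s.
With the tool pointing down it reaches from about 0.425 to 0.95 m from the base axis. Payload 14.7 kg.
Tool frame: the origin (TCP) lies at the very end of the fingers, on their centre line; the grasp point (between the pads) lies 19 mm behind it; z points along the fingers, y is the line along which they close (so a half turn about z gives the same grasp; the last joint's range is limited). The gripper opens to 85 mm and grips with 20 to 120 N. Pads are 22 mm wide; open, the fingers measure 114 mm over their backs; the gripper's body (76 mm by 85 mm) begins 54 mm behind the grasp point. The pads swing forward as they close: fully open they stand 13 mm farther back than shut.
Start: joints at [1.074, 0.48, 1.596, -0, 1.065, -0.047], TCP at [0.283, 0.585, 0.195] pointing down, gripper open.
Joint ranges: [-2.75, 2.75], [-0.82, 2.05], [0.23, 2.67], [-1.56, 4.7], [0.09, 2.69], [-2.92, 2.92]. Speed limits (rad/s): [1.89, 1.89, 2.39, 3.01, 3.01, 3.01].

## Interface

Orientations are given as a rotation vector (axis times angle).
In Python, from rig import manip, camera, calibration, job gives the robot as it stands.
- The arm moves only by the tool arm_command, never from a script. Its argument "motion" is a list of rows, each a list of 3 entries, a list of its own where there are three numbers: the shift along the tool's x, y, z in cm, then the turn, a rotation vector about the tool's x, y, z in rad, then the opening, from 0 (shut) to 1 (fully open). In form: [[[dx, dy, dz], [rx, ry, rz], jaw], ...]. A call has 1 to 8 rows; each row is the pose to reach, as a shift and turn from the pose commanded when the call began, along the tool's axes at that moment; what a row does not reach only later rows make up. A row lasts 1/12 s, in which the tool goes at most 41.7 mm and 7.16 degrees, less where a joint would pass 70% of its speed; a pose out of reach is approached as far as the arm can. A call with a gripper value outside its range is refused whole. The fingers move at their own pace and stop on an object; "force" is the grip in N (left out, the last holds). Time passes only in rows, so rows that repeat a pose let the fingers close. It gives the time, the measured TCP pose, the force, the opening and the grip force at its end, in the units of the state.
- manip.get_obs(): the state, without advancing time (a new reading comes with each control period).
- camera(name): name is "side" or "top" or "wrist"; returns (picture, depth): 480x640x3 uint8, blue, green, red; 480x640 float32, m along the optical axis (not along the pixel's ray), 0 where there is no reading.
- calibration(name): a dict with "K" (3x3 intrinsics, pixels), "world_from_camera" (4x4, takes a point from camera to world coordinates). Camera axes: x right, y down, z forward; pixel columns grow to the right and rows downward; lengths in m; the calibration is good to about 2 mm. A picture is of the moment at which its call begins: read the wrist's pose just before it. calibration takes no time and is no camera call; for the wrist camera it gives the pose at the moment of the call.
- job.job_done(): hands the job in; it is judged then, once.
The state is a dict: "clock": time; "q": joint angles; "qd": joint speeds; "effort": joint torques, N m; "tcp_pos": TCP position; "eef_rot": TCP orientation; "ft_force": force on the tool from outside, world axes, zero at the start; "torque": the same for the moment, N m; "finger_gap": opening from 0.0 (shut) to 1.0 (fully open); "grip_force": force on a finger pad.
Only numpy, scipy, OpenCV 4.12 (cv2) and the standard library are available. Lean on these libraries where they do the work, as an engineer would, in place of code of your own. Each camera call takes 0.05 s, during which the arm holds its last target. There are 200 camera calls.

## Working session

There is one attempt and no reset: what is moved stays moved. The work goes in short steps, Python scripts to look and compute and a tool call to move; the robot and the scene stay as the last step left them, time stands still between calls to the robot, and variables do not carry over. Pictures are saved under pics/ and viewed, at most 10 in all, crops included, and the job is handed in when it is done.

Besides the shell and the picture viewer there is one more tool, called after "Emit:" as name(argument=value, ...) on one line, values as JSON. arm_command: Moves the arm, as the interface text tells. Its arguments: {"type":"object","properties":{"motion":{"type":"array","items":{"type":"array"}},"force":{"type":"number"}},"required":["motion"]}

```bash
mkdir -p pics; cat > h.py <<'E'
import numpy as np, cv2
from rig import manip, camera, calibration, job
def ray(c,u,v,h):
    K=c["K"];T=c["world_from_camera"];d=T[:3,:3]@np.linalg.solve(K,[u,v,1.]);o=T[:3,3]
    return o+d*(h-o[2])/d[2]
E
python3 - <<'E'
from h import *
s=manip.get_obs();print(s["clock"],s["tcp_pos"],s["eef_rot"])
for n in("top","wrist"):
    c=calibration(n);p,d=camera(n);cv2.imwrite(f"pics/{n}0.png",p);np.save(f"pics/{n}0d.npy",d);print(n,c)
E
```

```text
0.0 [0.28239117 0.58497283 0.1941863 ] [-7.00582377e-01 -3.06213040e+00  1.76997167e-03]
top {'K': array([[584.27204281,   0.        , 318.67373218],
       [  0.        , 584.27204281, 244.53769058],
       [  0.        ,   0.        ,   1.        ]]), 'world_from_camera': array([[-0.02864596, -0.99830737,  0.05061422,  0.57604452],
       [-0.9994672 ,  0.02781326, -0.01708035, -0.04364532],
       [ 0.01564369, -0.05107654, -0.99857221,  0.98835799],
       [ 0.        ,  0.        ,  0.        ,  1.        ]])}
wrist {'K': array([[378.73044988,   0.        , 319.29813968],
       [  0.        , 378.73044988, 243.82547985],
       [  0.        ,   0.        ,   1.        ]]), 'world_from_camera': array([[ 0.43440362,  0.86413963,  0.25407912,  0.21671342],
       [ 0.90071641, -0.41618024, -0.12451487,  0.61490863],
       [-0.00185552,  0.28294294, -0.95913495,  0.37353896],
       [ 0.        ,  0.        ,  0.        ,  1.        ]])}
```

View pics/top0.png

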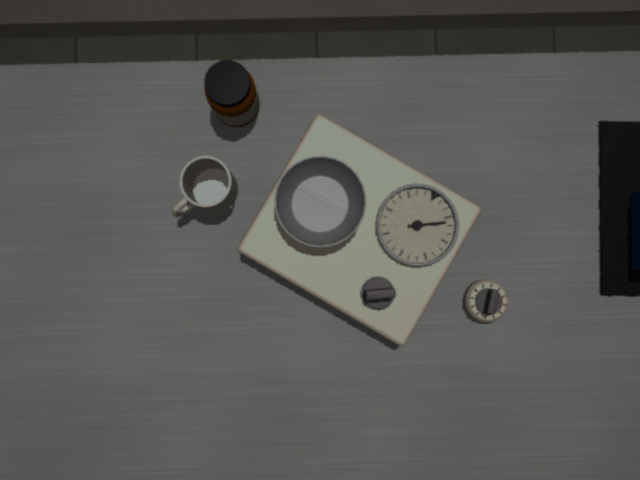

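View pics/wrist0.png

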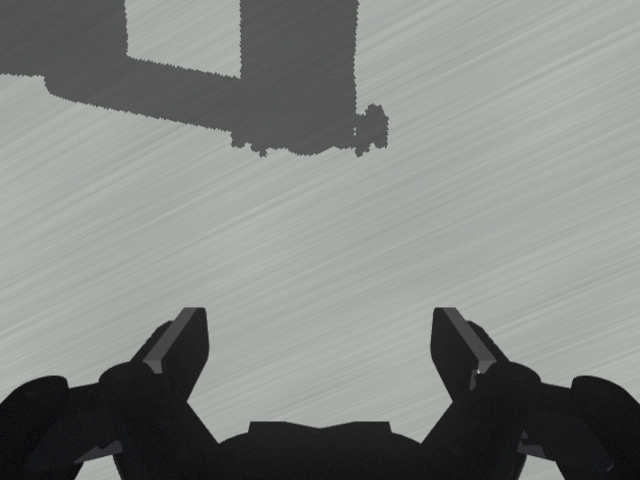

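The top view shows the knob at about (379,294), the dial pivot at (417,225), the needle tip at (446,223), the wedge at (434,196), and the timer at (487,301). The wrist view shows only bare counter. I'll zoom in for better pixel positions.

```bash
python3 - <<'E'
from h import *
p=cv2.imread("pics/top0.png")[175:325,340:520]
p=cv2.convertScaleAbs(p,alpha=1.6)
cv2.imwrite("pics/crop0.png",cv2.resize(p,None,fx=4,fy=4,interpolation=cv2.INTER_CUBIC))
E
```

```text
(no output)
```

View pics/crop0.png

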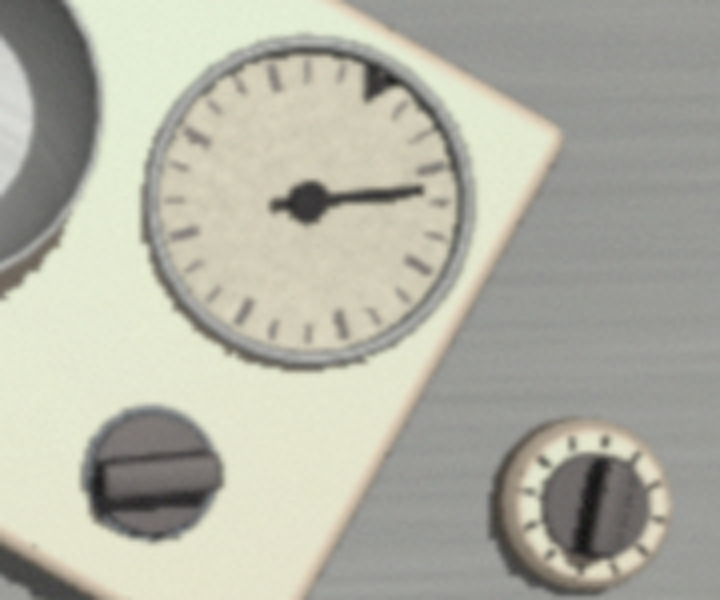

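```bash
python3 - <<'E'
from h import *
from scipy.spatial.transform import Rotation as R
c=calibration("top");f=lambda x,y,h:ray(c,340+(x-1.5)/4,175+(y-1.5)/4,h)
P,t,w=f(310,202,.066),f(422,189,.066),f(372,101,.066)
a=lambda v:np.arctan2(v[1],v[0])
print("piv",P,"r",np.linalg.norm(t-P),np.linalg.norm(w-P),"needle",a(t-P),"mark",a(w-P),"diff",a(w-P)-a(t-P))
b0,b1=f(104,463,.102),f(208,451,.102);print("bar ang",a(b1-b0),"len",np.linalg.norm(b1-b0))
print("knob skirt c",f(153,473,.068),"bar c",f(160,480,.102))
print("timer",f(595,505,.05))
s=manip.get_obs();r=R.from_rotvec(s["eef_rot"]).as_matrix();print(r.round(3),s["q"])
k=(f(153,473,.068)+f(160,480,.102))/2
print("shift cm",r.T@(np.array([k[0],k[1],.19])-s["tcp_pos"])*100)
E
```

```text
piv [ 0.64929265 -0.21658492  0.066     ] r 0.044978927717434676 0.0475174613711635 needle -1.4826784459275317 mark -0.5849739129434438 diff 0.8977045329840879
bar ang -1.4855096750936179 len 0.03975921385056439
knob skirt c [ 0.54398213 -0.15032366  0.068     ] bar c [ 0.54244709 -0.148948    0.102     ]
timer [ 0.5253522  -0.32985579  0.05      ]
[[-0.901  0.435 -0.   ]
 [ 0.435  0.901 -0.001]
 [ 0.    -0.001 -1.   ]] [ 1.07438202e+00  4.80759032e-01  1.59678191e+00  4.21299250e-07
  1.06509561e+00 -4.66039300e-02]
shift cm [-55.42786749 -54.81724243   0.47983717]
```

The needle has to turn +0.90 rad anticlockwise. The knob axis is at about (0.543,-0.150), and its bar lies at -1.486 rad. Moving above it now.

Emit:
arm_command(motion=[[[-2.4,-2.35,0],[0,0,0],0.7],[[-4.8,-4.7,0],[0,0,0],0.7],[[-7.2,-7.05,0],[0,0,0],0.7],[[-9.6,-9.4,0],[0,0,0],0.7],[[-12,-11.75,0],[0,0,0],0.7],[[-14.4,-14.1,0],[0,0,0],0.7],[[-16.8,-16.5,0],[0,0,0],0.7],[[-19.2,-18.9,0],[0,0,0],0.7]])

```text
clock: 0.77
tcp_pos: [0.3734, 0.33, 0.1946]
eef_rot: [-0.7, -3.062, 0.0]
ft_force: [1.0, -0.8, 0.7]
finger_gap: 0.702
grip_force: 0.0
```

Emit:
arm_command(motion=[[[-2.4,-2.35,0],[0,0,0],0.7],[[-4.8,-4.7,0],[0,0,0],0.7],[[-7.2,-7.05,0],[0,0,0],0.7],[[-9.6,-9.4,0],[0,0,0],0.7],[[-12,-11.75,0],[0,0,0],0.7],[[-14.4,-14.1,0],[0,0,0],0.7],[[-16.8,-16.5,0],[0,0,0],0.7],[[-19.2,-18.9,0],[0,0,0],0.7]])

```text
clock: 1.43
tcp_pos: [0.4641, 0.0763, 0.1948]
eef_rot: [-0.7, -3.062, 0.0]
ft_force: [-0.3, 0.8, 0.5]
finger_gap: 0.697
grip_force: 0.0
```

Emit:
arm_command(motion=[[[-2.2,-2.2,0],[0,0,0.12],0.7],[[-4.4,-4.4,0],[0,0,0.24],0.7],[[-6.6,-6.6,0],[0,0,0.36],0.7],[[-8.8,-8.8,0],[0,0,0.48],0.7],[[-11,-11,0],[0,0,0.6],0.7],[[-13.2,-13.2,0],[0,0,0.72],0.7],[[-15.4,-15.4,0],[0,0,0.84],0.7],[[-17,-17,0],[0,0,0.96],0.7]])

```text
clock: 2.1
tcp_pos: [0.5437, -0.1514, 0.1946]
eef_rot: [2.043, 2.386, -0.0]
ft_force: [0.1, 0.1, -0.2]
finger_gap: 0.695
grip_force: 0.0
```

Emit:
arm_command(motion=[[[0,0,0],[0,0,0.076],0.7],[[0,0,0],[0,0,0.076],0.7],[[0,0,0],[0,0,0.076],0.7]])

```text
clock: 2.35
tcp_pos: [0.5428, -0.1489, 0.1944]
eef_rot: [-2.122, -2.315, 0.0]
ft_force: [0.3, 0.4, -0.2]
finger_gap: 0.701
grip_force: 0.0
```

```bash
cat > look.py <<'E'
import sys
from h import *
s=manip.get_obs();c=calibration("wrist");p,d=camera("wrist")
cv2.imwrite(f"pics/{sys.argv[1]}.png",p);np.savez(f"pics/{sys.argv[1]}.npz",K=c["K"],W=c["world_from_camera"],p=s["tcp_pos"],r=s["eef_rot"],d=d)
print(s["clock"],s["tcp_pos"],s["eef_rot"],s["q"],s["ft_force"])
E
python3 look.py w1
```

```text
2.35 [ 0.54276568 -0.14890409  0.19444368] [-2.12190074e+00 -2.31548907e+00  4.25816862e-04] [-3.21704204e-01  3.59671661e-01  1.79861797e+00  1.43282958e-04
  9.84235039e-01 -4.08981517e-01] [ 0.30984644  0.44359178 -0.17552418]
```

View pics/w1.png

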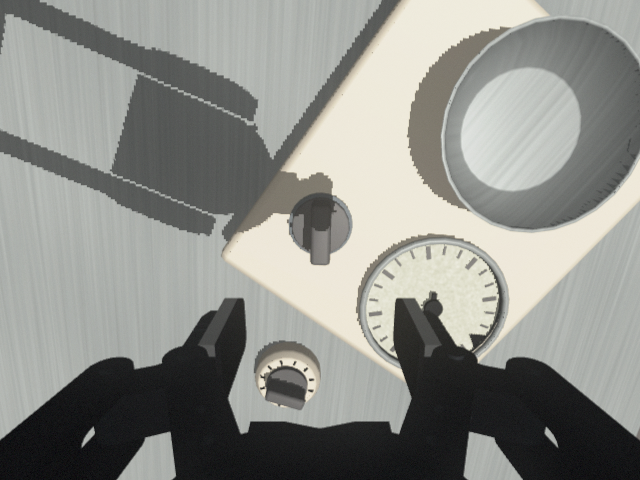

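The wrist view shows the knob bar at (320,200–265), centred between the fingers and parallel to the pads. Next I refine the bar's centre and angle from the depth at the bar-top height.

```bash
python3 - <<'E'
from h import *
from scipy.spatial.transform import Rotation as R
z=np.load("pics/w1.npz");d=z["d"];v,u=np.mgrid[:480,:640]
P=np.stack([u,v,np.ones_like(u)],-1)@np.linalg.inv(z["K"]).T*d[...,None]@z["W"][:3,:3].T+z["W"][:3,3]
m=(np.hypot(P[...,0]-.543,P[...,1]+.15)<.04)&(v<300)&(u>270)&(u<370)
print(np.percentile(P[m][:,2],[5,50,90,95,99]))
for lo,hi in((.097,.108),(.064,.074)):
    q=P[m&(P[...,2]>lo)&(P[...,2]<hi)][:,:2].astype(np.float32);r=cv2.minAreaRect(q*1000);print(len(q),q.mean(0),r,cv2.minEnclosingCircle(q*1000))
r=R.from_rotvec(z["r"]).as_matrix();print(r.round(3))
print("u,v of tip plane:",z["p"])
E
```

```text
[0.05929597 0.06159753 0.10172221 0.10237707 0.10316527]
1163 [ 0.54258597 -0.15159005] ((542.901611328125, -152.5728759765625), (14.771722793579102, 45.33161163330078), 4.37726354598999) ((542.2609252929688, -152.6329345703125), 23.01205825805664)
1571 [ 0.5423065  -0.15121074] ((542.9610595703125, -151.48214721679688), (49.976139068603516, 52.862037658691406), 86.52462768554688) ((542.6360473632812, -152.94068908691406), 26.7950382232666)
[[-0.087  0.996 -0.001]
 [ 0.996  0.087  0.   ]
 [ 0.    -0.001 -1.   ]]
u,v of tip plane: [ 0.54276568 -0.14890409  0.19444368]
```

Emit:
arm_command(motion=[[[-0.3,0,2.5],[0,0,0.01],0.6],[[-0.3,0,5],[0,0,0.01],0.6],[[-0.3,0,7.5],[0,0,0.01],0.6],[[-0.3,0,9.5],[0,0,0.01],0.6],[[-0.3,0,11],[0,0,0.01],0.6],[[-0.3,0,11.7],[0,0,0.01],0.6],[[-0.3,0,11.7],[0,0,0.01],0.6],[[-0.3,0,11.7],[0,0,0.01],0.6]])

```text
clock: 3.07
tcp_pos: [0.5436, -0.1516, 0.0782]
eef_rot: [-2.135, -2.305, 0.0]
ft_force: [0.2, -0.9, -0.2]
finger_gap: 0.598
grip_force: 0.0
```

Emit:
arm_command(motion=[[[0,0,0],[0,0,0],0],[[0,0,0],[0,0,0],0],[[0,0,0],[0,0,0],0],[[0,0,0],[0,0,0],0],[[0,0,0],[0,0,0],0],[[0,0,0],[0,0,0],0],[[0,0,0],[0,0,0],0],[[0,0,0],[0,0,0],0]], force=40)

```text
clock: 3.73
tcp_pos: [0.5435, -0.152, 0.0778]
eef_rot: [2.137, 2.303, 0.0]
ft_force: [0.5, -0.7, -0.1]
finger_gap: 0.003
grip_force: 0.0
```

The fingers shut on nothing, so I'm looking before going on.

```bash
python3 look.py w2
```

```text
3.7333 [ 0.5434926  -0.1520239   0.07781436] [2.13654235e+00 2.30315389e+00 5.86366643e-06] [-3.26450994e-01  5.08698621e-01  1.90183812e+00 -2.15552307e-05
  7.31014690e-01 -4.01455123e-01] [ 0.46660895 -0.69735551 -0.11313424]
```

View pics/w2.png

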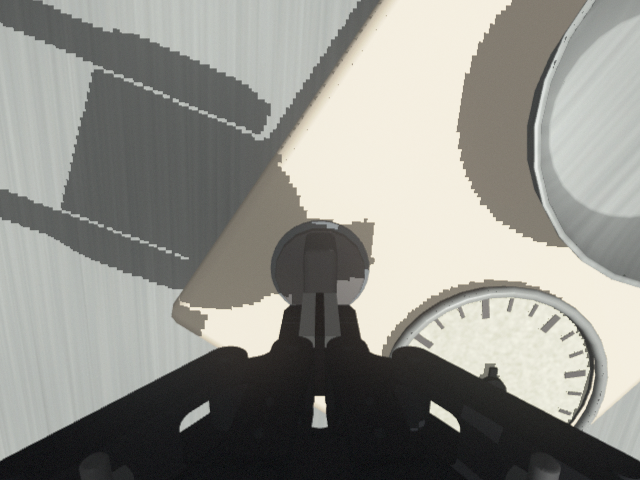

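The fingers appear shut with their tips at (320,293), and the bar is visible above them at (320,235–290). I'll check the projections.

```bash
python3 - <<'E'
from h import *
def proj(n,W,K,X):
    c=np.linalg.inv(W)@np.r_[X,1];q=K@c[:3];return (q[:2]/q[2]).round(1),c[2].round(3)
for n in("w1","w2"):
    z=np.load(f"pics/{n}.npz");W,K=z["W"],z["K"]
    for nm,X in(("tcp",z["p"]),("grasp",z["p"]+[0,0,.019]),("bartop",[.543,-.152,.102]),("bar end+",[.541,-.129,.102]),("bar end-",[.545,-.175,.102])): print(n,nm,proj(n,W,K,X))
    d=z["d"];print([(v,float(d[v,320].round(3))) for v in range(200,340,10)])
    print("skirt",ray(dict(K=K,world_from_camera=W),320,265,.07))
    print("cam-tcp",W[:3,3]-z["p"])
c=calibration("top");p,d=camera("top");cv2.imwrite("pics/top2.png",cv2.resize(p[150:350,300:540],None,fx=3,fy=3,interpolation=2))
E
```

```text
w1 tcp (array([321.6, 276.9]), np.float64(0.192))
w1 grasp (array([321.8, 292.1]), np.float64(0.174))
w1 bartop (array([320.9, 235.2]), np.float64(0.281))
w1 bar end+ (array([321. , 204.5]), np.float64(0.275))
w1 bar end- (array([320.9, 264.5]), np.float64(0.288))
[(200, 0.30000001192092896), (210, 0.2759999930858612), (220, 0.27799999713897705), (230, 0.2809999883174896), (240, 0.2809999883174896), (250, 0.2849999964237213), (260, 0.28600001335144043), (270, 0.33399999141693115), (280, 0.3370000123977661), (290, 0.3400000035762787), (300, 0.34200000762939453), (310, 0.3440000116825104), (320, 0.3479999899864197), (330, 0.4169999957084656)]
skirt [ 0.54541644 -0.18679495  0.07      ]
cam-tcp [-0.00714658  0.07004695  0.17935794]
w2 tcp (array([321.6, 276.9]), np.float64(0.192))
w2 grasp (array([321.8, 292.1]), np.float64(0.174))
w2 bartop (array([320.8, 296.7]), np.float64(0.169))
w2 bar end+ (array([320.2, 247.1]), np.float64(0.162))
w2 bar end- (array([321.3, 342.5]), np.float64(0.175))
[(200, 0.19900000095367432), (210, 0.20000000298023224), (220, 0.20000000298023224), (230, 0.19300000369548798), (240, 0.17800000309944153), (250, 0.16500000655651093), (260, 0.164000004529953), (270, 0.164000004529953), (280, 0.16699999570846558), (290, 0.1679999977350235), (300, 0.14399999380111694), (310, 0.13500000536441803), (320, 0.12800000607967377), (330, 0.12099999934434891)]
skirt [ 0.54244232 -0.14850027  0.07      ]
cam-tcp [-0.0064429   0.070186    0.17935217]
```

View pics/top2.png

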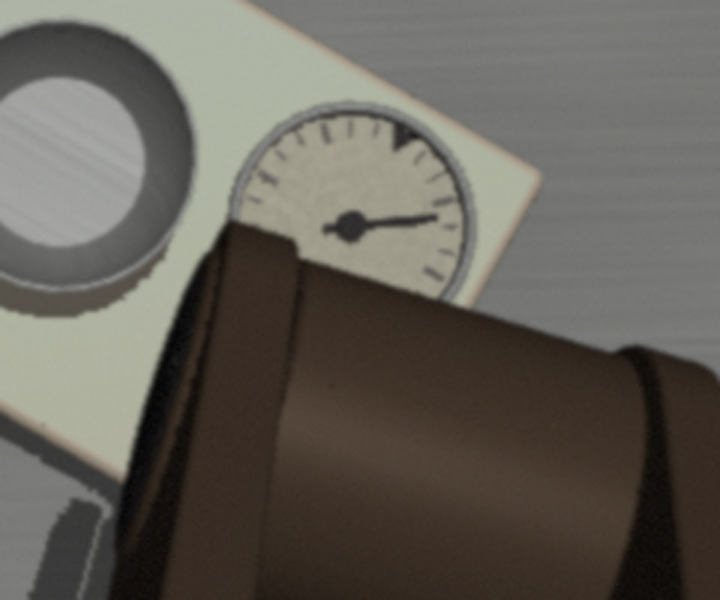

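The top view shows that the needle has not moved (tip at crop (437,217)) and the dial is still visible. I'll find out where the fingertips really are from the depth.

```bash
python3 - <<'E'
from h import *
from scipy.spatial.transform import Rotation as R
for n in("w1","w2"):
    z=np.load(f"pics/{n}.npz");d=z["d"];v,u=np.mgrid[:480,:640]
    P=np.stack([u,v,np.ones_like(u)],-1)@np.linalg.inv(z["K"]).T*d[...,None]@z["W"][:3,:3].T+z["W"][:3,3]
    T=(P-z["p"])@R.from_rotvec(z["r"]).as_matrix()*1000
    pts=[(225,302),(235,302),(235,320),(240,340),(405,302),(405,320)] if n=="w1" else [(292,312),(308,296),(308,310),(334,296),(334,310),(320,300),(320,320),(320,285),(290,330)]
    for a,b in pts: print(n,a,b,d[b,a].round(3),"tool mm",T[b,a].round(1),"wz",P[b,a,2].round(4))
E
```

```text
w1 225 302 0.141 tool mm [  9.6 -36.4 -49.8] wz 0.2443
w1 235 302 0.142 tool mm [  9.5 -32.7 -49.7] wz 0.2442
w1 235 320 0.133 tool mm [  7.  -30.8 -59.2] wz 0.2536
w1 240 340 0.142 tool mm [ -4.4 -30.9 -53.3] wz 0.2478
w1 405 302 0.141 tool mm [  9.8  30.8 -50.2] wz 0.2446
w1 405 320 0.132 tool mm [  7.6  28.7 -60.3] wz 0.2547
w2 292 312 0.143 tool mm [  5.3 -11.4 -49.7] wz 0.1275
w2 308 296 0.146 tool mm [  9.6  -5.5 -44.6] wz 0.1224
w2 308 310 0.135 tool mm [  9.7  -5.2 -56.9] wz 0.1347
w2 334 296 0.146 tool mm [  9.7   4.5 -44.8] wz 0.1226
w2 334 310 0.135 tool mm [  9.7   4.1 -56.7] wz 0.1345
w2 320 300 0.144 tool mm [  9.4  -0.9 -47.7] wz 0.1255
w2 320 320 0.128 tool mm [  9.5  -0.9 -64. ] wz 0.1418
w2 320 285 0.167 tool mm [  5.7  -0.8 -24.2] wz 0.102
w2 290 330 0.129 tool mm [  5.9 -11.1 -64.1] wz 0.1419
```

The real fingertips sit about 42 mm short of the reported TCP: they are at z≈0.12 when it reads 0.078. The bar-top depth of 0.102 confirms the camera scale. So the fingers closed above the bar. I'll open, go down another 4 cm with an eye on the force, then close.

Emit:
arm_command(motion=[[[0,0,0],[0,0,0],0.6],[[0,0,0],[0,0,0],0.6],[[0,0,0],[0,0,0],0.6],[[0,0,0],[0,0,0],0.6],[[0,0,0],[0,0,0],0.6],[[0,0,0],[0,0,0],0.6],[[0,0,0.5],[0,0,0],0.6],[[0,0,1],[0,0,0],0.6]])

```text
clock: 4.5
tcp_pos: [0.5437, -0.1521, 0.0676]
eef_rot: [2.136, 2.303, 0.0]
ft_force: [0.2, 0.3, -0.2]
finger_gap: 0.596
grip_force: 0.0
```

Emit:
arm_command(motion=[[[0,0,0.5],[0,0,0],0.6],[[0,0,1],[0,0,0],0.6],[[0,0,1.5],[0,0,0],0.6],[[0,0,2],[0,0,0],0.6],[[0,0,2.4],[0,0,0],0.6],[[0,0,2.7],[0,0,0],0.6],[[0,0,2.9],[0,0,0],0.6],[[0,0,2.9],[0,0,0],0.6]])

```text
clock: 5.17
tcp_pos: [0.5433, -0.1519, 0.0384]
eef_rot: [-2.136, -2.303, 0.0]
ft_force: [0.3, 0.9, 0.1]
finger_gap: 0.597
grip_force: 0.0
```

Emit:
arm_command(motion=[[[0,0,0],[0,0,0],0],[[0,0,0],[0,0,0],0],[[0,0,0],[0,0,0],0],[[0,0,0],[0,0,0],0],[[0,0,0],[0,0,0],0],[[0,0,0],[0,0,0],0],[[0,0,0],[0,0,0],0],[[0,0,0],[0,0,0],0]], force=40)

```text
clock: 5.83
tcp_pos: [0.5436, -0.1521, 0.0391]
eef_rot: [2.136, 2.303, 0.0]
ft_force: [-0.7, 0.4, 5.6]
finger_gap: 0.167
grip_force: 40.2
```

The grip is firm (gap 0.167, 40 N). Turning anticlockwise.

Emit:
arm_command(motion=[[[0,0,0],[0,0,-0.11],0],[[0,0,0],[0,0,-0.22],0],[[0,0,0],[0,0,-0.33],0],[[0,0,0],[0,0,-0.44],0],[[0,0,0],[0,0,-0.55],0],[[0,0,0],[0,0,-0.66],0],[[0,0,0],[0,0,-0.77],0],[[0,0,0],[0,0,-0.88],0]])

```text
clock: 6.5
tcp_pos: [0.5439, -0.152, 0.0391]
eef_rot: [0.944, 2.996, 0.0]
ft_force: [0.7, 1.4, 5.7]
finger_gap: 0.168
grip_force: 40.2
```

Emit:
arm_command(motion=[[[0,0,0],[0,0,0],0],[[0,0,0],[0,0,0],0],[[0,0,0],[0,0,0],0]])

```text
clock: 6.75
tcp_pos: [0.5438, -0.1519, 0.0391]
eef_rot: [0.952, 2.993, 0.0]
ft_force: [0.1, 2.3, 3.9]
finger_gap: 0.165
grip_force: 40.2
```

```bash
python3 - <<'E'
from h import *
p,d=camera("top");cv2.imwrite("pics/top3f.png",p);cv2.imwrite("pics/top3.png",cv2.resize(cv2.convertScaleAbs(p[175:275,360:480],alpha=1.6),None,fx=6,fy=6,interpolation=2))
w,_=camera("wrist");cv2.imwrite("pics/w3.png",w)
E
```

```text
(no output)
```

View pics/top3.png

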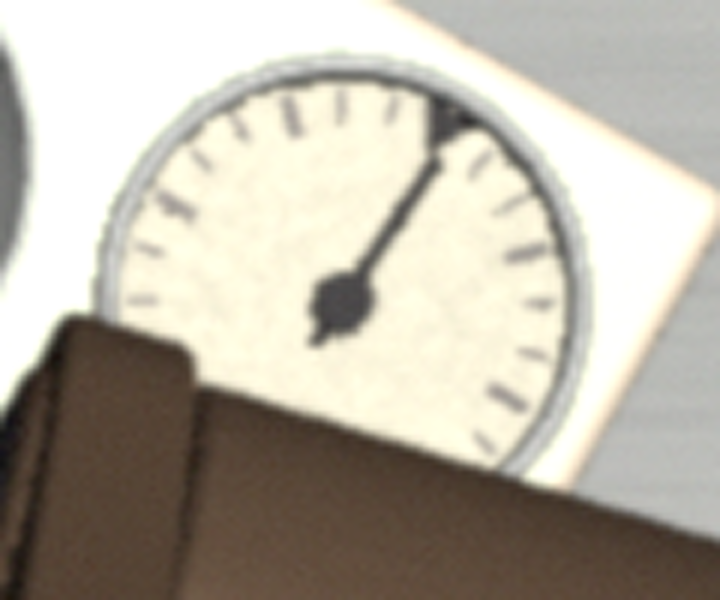

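The needle tip, at about (437,157), is slightly clockwise of the wedge point at about (433,148). I'll measure the remaining angle from darkness profiles.

```bash
cat > ang.py <<'E'
import sys
from h import *
c=calibration("top");W=c["world_from_camera"]
def go(p,P):
    g=cv2.cvtColor(p,6).astype(np.float32)
    def prof(r,a):
        X=np.stack([P[0]+r*np.cos(a),P[1]+r*np.sin(a),.066+0*a],-1);q=((X-W[:3,3])@W[:3,:3])@c["K"].T;q=(q[:,:2]/q[:,2:]).astype(np.float32)
        return cv2.remap(g,q[:,:1].copy(),q[:,1:].copy(),cv2.INTER_CUBIC)[:,0]
    out=[]
    for rs,a0,b0 in((np.arange(.018,.041,.002),-1.7,-.3),(np.arange(.049,.055,.001),-.85,-.3)):
        l=[]
        for r in rs:
            a=np.arange(a0,b0,.004);f=prof(r,a);w=np.clip(np.percentile(f,75)*.8-f,0,None)
            k=a[np.argmax(w)];m=abs(a-k)<.004/r+.03 if r<.045 else abs(a-k)<.15
            l.append((a[m]*w[m]).sum()/w[m].sum())
        out.append((np.median(l),np.round(l,3)))
    return out
p=cv2.imread(sys.argv[1])
# pivot: hub centroid
g=cv2.cvtColor(p,6)[215:236,407:428];w=np.clip(80-g.astype(float),0,None)*(np.hypot(*np.mgrid[-10:11,-10:11])<6)
v,u=np.mgrid[215:236,407:428];P=ray(c,(u*w).sum()/w.sum(),(v*w).sum()/w.sum(),.066);print("P",P)
n,m=go(p,P);print("needle",n,"mark",m,"diff",m[0]-n[0])
E
python3 ang.py pics/top0.png; python3 ang.py pics/top3f.png
```

```text
P [ 0.64940169 -0.21584745  0.066     ]
needle (np.float64(-1.4996509374196472), array([-1.489, -1.492, -1.494, -1.495, -1.5  , -1.506, -1.512, -1.516,
       -1.513, -1.5  , -1.499, -1.496])) mark (np.float64(-0.5504088672231844), array([-0.548, -0.549, -0.551, -0.552, -0.552, -0.55 ])) diff 0.9492420701964628
P [ 0.64943496 -0.2156803   0.066     ]
needle (np.float64(-0.6162447815582938), array([-0.611, -0.614, -0.613, -0.616, -0.626, -0.62 , -0.61 , -0.614,
       -0.618, -0.619, -0.619, -0.616])) mark (np.float64(-0.5533503501829795), array([-0.553, -0.552, -0.553, -0.556, -0.556, -0.553])) diff 0.06289443137531425
```

Emit:
arm_command(motion=[[[0,0,0],[0,0,-0.06],0],[[0,0,0],[0,0,-0.06],0],[[0,0,0],[0,0,-0.06],0]])

```text
clock: 7.1
tcp_pos: [0.5439, -0.152, 0.0391]
eef_rot: [0.861, 3.021, 0.0]
ft_force: [0.2, 2.4, 5.9]
finger_gap: 0.167
grip_force: 40.2
```

```bash
python3 - <<'E'
from h import *
p=np.mean([camera("top")[0].astype(float) for _ in range(3)],0).astype(np.uint8);cv2.imwrite("pics/top4f.png",p);cv2.imwrite("pics/top4.png",cv2.resize(cv2.convertScaleAbs(p[180:240,400:460],alpha=1.6),None,fx=10,fy=10,interpolation=2))
E
python3 ang.py pics/top4f.png
```

```text
P [ 0.64934363 -0.21564014  0.066     ]
needle (np.float64(-0.5596198607563732), array([-0.564, -0.558, -0.552, -0.561, -0.573, -0.56 , -0.559, -0.564,
       -0.557, -0.548, -0.557, -0.563])) mark (np.float64(-0.5532646023572504), array([-0.552, -0.552, -0.554, -0.555, -0.555, -0.553])) diff 0.006355258399122765
```

View pics/top4.png

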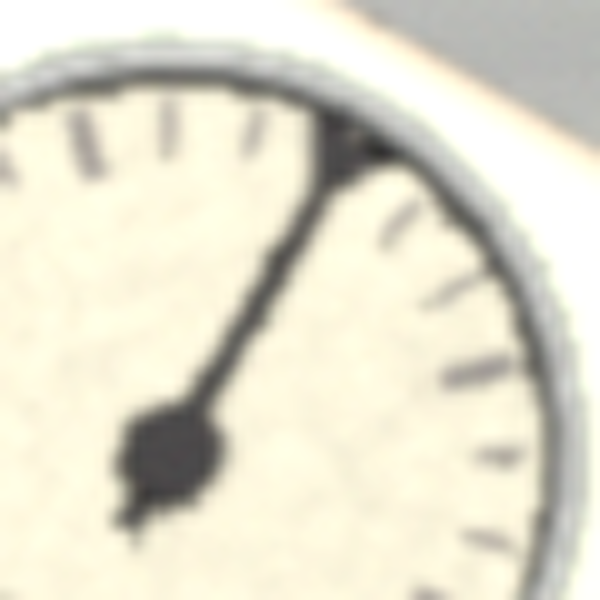

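The needle tip (325,190) now meets the wedge point, and its angle lies midway between the neighbouring strokes. I'll release and lift.

Emit:
arm_command(motion=[[[0,0,0],[0,0,0],0.2],[[0,0,0],[0,0,0],0.3],[[0,0,0],[0,0,0],0.45],[[0,0,0],[0,0,0],0.5],[[0,0,0],[0,0,0],0.5],[[0,0,0],[0,0,0],0.5],[[0,0,-0.5],[0,0,0],0.5],[[0,0,-1.5],[0,0,0],0.5]])

```text
clock: 7.92
tcp_pos: [0.5427, -0.1518, 0.0534]
eef_rot: [-0.861, -3.019, -0.0]
ft_force: [-0.2, -0.1, -0.2]
finger_gap: 0.504
grip_force: 0.0
```

Emit:
arm_command(motion=[[[0,0,-1.5],[0,0,0],0.5],[[0,0,-3],[0,0,0],0.5],[[0,0,-5],[0,0,0],0.5],[[0,0,-7],[0,0,0],0.5],[[0,0,-9],[0,0,0],0.5],[[0,0,-10],[0,0,0],0.5],[[0,0,-10],[0,0,0],0.5],[[0,0,-10],[0,0,0],0.5]])

```text
clock: 8.58
tcp_pos: [0.5437, -0.152, 0.1542]
eef_rot: [0.861, 3.02, -0.0]
ft_force: [0.1, 0.3, -0.2]
finger_gap: 0.497
grip_force: 0.0
```

```bash
python3 - <<'E'
from h import *
p=np.mean([camera("top")[0].astype(float) for _ in range(3)],0).astype(np.uint8);cv2.imwrite("pics/top5f.png",p);s=manip.get_obs();print(s["clock"],s["tcp_pos"],s["ft_force"])
q=cv2.imread("pics/top0.png");print("timer diff",cv2.absdiff(p,q)[275:328,462:512].mean())
E
python3 ang.py pics/top5f.png
```

```text
8.7333 [ 0.5427744  -0.15176453  0.15275734] [ 0.64851089 -0.57510248 -0.4366058 ]
timer diff 36.170566037735846
P [ 0.64878    -0.21477616  0.066     ]
needle (np.float64(-0.5741635812133274), array([-0.585, -0.582, -0.571, -0.572, -0.586, -0.582, -0.573, -0.576,
       -0.575, -0.563, -0.564, -0.572])) mark (np.float64(-0.5625225699326627), array([-0.564, -0.561, -0.56 , -0.562, -0.563, -0.563])) diff 0.011641011280664748
```

```bash
python3 - <<'E'
import cv2
p=cv2.imread("pics/top5f.png")[175:325,380:530];cv2.imwrite("pics/top5.png",cv2.resize(cv2.convertScaleAbs(p,alpha=1.6),None,fx=4,fy=4,interpolation=2))
E
```

```text
(no output)
```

View pics/top5.png

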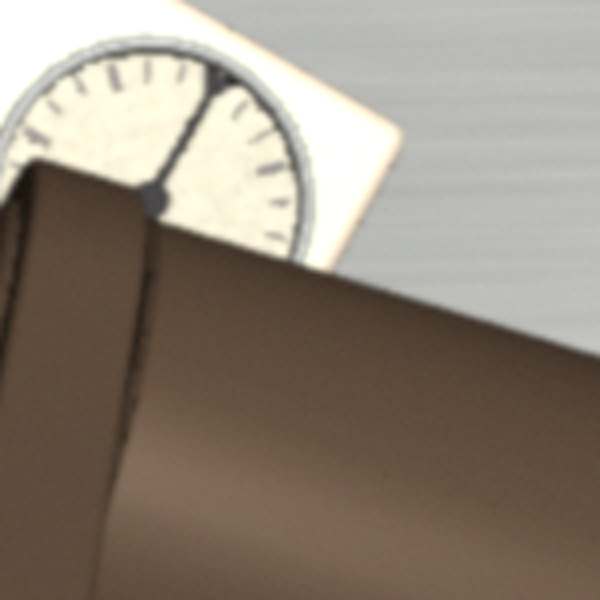

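After release the needle still points at the wedge, tip at (213,88). The arm hides the timer in this view, and no contact force shows. Handing in.

```bash
python3 -c "
from rig import job;print(job.job_done())"
```

```text
the job is handed in; nothing more can be done
None
```

The scale's needle points at the zero wedge to within about 0.01 rad, and the knob is released with the arm lifted clear; the gripper never went near the timer, though the arm hid it in the last picture, so I could not confirm its place by eye.

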